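# Push the vial box home along its loading lane

## Robot

A 7-joint arm with a two-finger parallel gripper is mounted at the origin on the work surface. World frame = base frame: x ahead of the robot, y to its left, z up, the work surface at z = 0. Lengths are in m, angles in rad, forces in N, time in s.
With the tool pointing down it reaches from about 0.425 to 0.825 m from the base axis. Payload 3.6 kg.
Tool frame: the origin (TCP) lies on the centre line of the jaws, within the pads' length; the fingertips stand 14 mm ahead of it and the grasp point (between the pads) lies 5 mm behind it; z points along the fingers, y is the line along which they close (so a half turn about z gives the same grasp; the last joint's range is limited). The gripper opens to 85 mm and grips with 20 to 120 N. Pads are 22 mm wide; open, the fingers measure 114 mm over their backs; the gripper's body (76 mm by 85 mm) begins 54 mm behind the grasp point. The pads swing forward as they close: fully open they stand 13 mm farther back than shut.
Start: joints at [-1.282, 0.615, -0.013, 1.423, 0.008, 1.103, -0.04], TCP at [0.202, 0.618, 0.221] pointing down, gripper open.
Joint ranges: [-3.12, 3.12], [-0.3, 2.06], [-1.34, 1.32], [0.26, 2.42], [-1.36, 4.5], [0.01, 1.98], [-2.84, 2.84]. Speed limits (rad/s): [2.79, 2.79, 3.14, 3.14, 3.14, 3.14, 3.14].

## Interface

Orientations are given as a rotation vector (axis times angle).
In Python, from bench import env gives the robot as it stands. The module is installed in compiled form; this text tells all that it offers.
- The arm moves only by the tool jog_arm, never from a script. Its argument "rows" is text: rows parted by semicolons, each of 7 numbers parted by spaces: the turn, a rotation vector about the tool's x, y, z in units of 6 degrees (1.0 is 6 degrees), then the shift along the tool's x, y, z in units of 30 mm (1.0 is 30 mm), then the finger opening in mm, from 0 to 85.4. A call has 1 to 20 rows; each row shifts and turns the commanded pose from where the row before left it, along the tool's axes as they then stand; what a row does not reach is not made up. A row lasts 1/12 s, in which the tool goes at most 41.7 mm and 7.16 degrees, less where a joint would pass 70% of its speed; a pose out of reach is approached as far as the arm can. A call is refused whole if a number of a shift passes 1 or a number of a turn 1, either way. A call with a gripper value outside its range is refused whole. The fingers move at their own pace and stop on an object; "grip_force" is the grip in N (left out, the last holds). Time passes only in rows, so rows that do not move let the fingers close. It gives the time, the measured TCP pose, the force, the opening and the grip force at its end, in the units of the state.
- env.state(): the state, without advancing time (a new reading comes with each control period).
- env.read_camera(name): name is "side" or "top" or "wrist"; returns the picture (400x640x3 uint8, red, green, blue); there is no depth.
- env.calibration(name): a dict with "fov_y" (degrees; the focal length in pixels is half the picture's height over the tangent of half this angle, whatever the lens; pixels are square), "cx", "cy" (the principal point, pixels), "eye" and "attitude" of the camera in the world. Camera axes: x right, y up, looking along -z (the intrinsics and any distortion apply to the point x, -y, -z); pixel columns grow to the right and rows downward; lengths in m; the calibration is good to about 2 mm. The wrist camera is an equidistant fisheye: a pixel r from the principal point sees the ray r / f radians off the axis. A picture is of the moment at which its call begins: read the wrist's pose just before it. calibration takes no time and is no camera call; for the wrist camera it gives the pose at the moment of the call.
- env.close_job(): hands the job in; it is judged then, once.
Trained networks look in the newest picture that a camera, given by its name, has taken for a name from the list of things; names that differ only in an ending like _2 or _b are one class to them, and where a whole thing is asked for, a point or a joint stands for the part that bears it (a point fixed in the world has none). Each returns a list of dicts, best first, with "p" (0 to 1); they miss things now and then, are a little off and sometimes report something else, mostly with a low value. They report only what shows in the picture. A call takes as long as a camera call. They do not tell look-alikes from the thing itself.
- env.cut_out(target, camera): "pixels" (400x640 bool, what is visible of it) and "uv" ([column, row] in pixels, amid what is visible of it).
The state is a dict: "clock": time; "joints": joint angles; "dq": joint speeds; "joint_torque": joint torques, N m; "ee_pos": TCP position; "eef_rot": TCP orientation; "force": force on the tool from outside, world axes, zero at the start; "wrist_torque": the same for the moment, N m; "gripper_width": finger opening in m; "gripper_force": force on a finger pad.
Only numpy, scipy, OpenCV 4.12 (cv2) and the standard library are available. Lean on these libraries where they do the work, as an engineer would, in place of code of your own. Each camera call takes 0.05 s, during which the arm holds its last target. There are 200 camera calls.

## Task

Line the white vial box up with the lane on the loading deck and push it with the fingers down between the two guide rails until it sits flat against the steel stop at the far end, then move the hand clear. Nothing may touch either rail, neither the box nor the robot; keep the box flat on the deck without lifting it, push on its sides and not on the vials in its top. Leave everything else on the bench where it is.

Things in the scene. Friction and masses are not known exactly. Their poses are not given: they have to be found in the camera images.
- vial_box: the box to push: white plastic, 110 long (its x) x 96 wide (y) x 50 high, 0.3 to 0.6 kg, six black-capped vials standing out of its top to 66 above its underside; too wide to grip. Origin: centre of its underside. Starts on the open deck before the lane mouth, up to 25 off the centre line and turned up to 0.25 rad from the lane. Slides with dry friction and stays where left.
- vials: the six capped vials fixed in the top of vial_box (caps 22 diameter, in 3 rows 34 apart along the box, 2 columns 48 apart); they are not to be touched. Origin: centre of the box's top face, axes as the box.
- deck: fixed grey loading deck, 500 (x) x 260 (y) x 12 thick, on the bench. Origin: centre of its underside; its top is 12 higher. The lane runs along its +x (roughly world +y), centred on its y = 0: open deck for x from -250 to -40, then the lane, 118 wide between the rails, from its mouth at x = -40 to x = 240.
- left_rail: fixed dark steel guide rail at the lane's +y side, 280 long, 8 thick, 20 high above the deck top; inner face at deck y = +59. Origin: centre of its underside, at deck x = 100, y = 63, z = 12.
- right_rail: the same rail on the -y side; inner face at deck y = -59. Origin at deck x = 100, y = -63, z = 12.
- stop: fixed steel bar across the lane, 118 wide, 16 thick, 30 high above the deck top, at deck x = 140 to 200, y = 0. Origin: on the deck top, in the middle of the face that the box comes to rest against; axes as the deck, x pointing on down the lane. With the box home, the box origin lies 55 before this point.
- jar: bystander, leave alone: small closed amber jar, 34 diameter, 55 high, standing on the deck beside the left rail. Origin: centre of its underside.
- weight: bystander, leave alone: brass cylinder weight, 32 diameter, 35 high, standing on the deck beside the left rail near the lane mouth. Origin: centre of its underside.
- cup: bystander, leave alone: small open glass cup, 44 diameter, 50 high, standing on the deck beside the right rail. Origin: centre of its underside.
- dish: bystander, leave alone: white ceramic bowl, 90 diameter, 28 high, on the bench off the right side of the deck. Origin: centre of its underside.
- spatula: bystander, leave alone: hand spatula, 180 long, lying on the bench off the left side of the deck, roughly parallel to it. Origin: centre of its underside.
- reagent: bystander, leave alone: glass bottle with blue cap, 66 diameter, 140 high, on the bench. Origin: centre of its underside.
- tip_box: bystander, leave alone: closed clear plastic box 120 x 80 x 55, on the bench. Origin: centre of its underside.
Things that resemble listed ones, but are neither listed nor needed, are in the scene too. Leave any green look-alike of the vial_box alone.

How it is judged:
By the outcome, as a careful person would: the job done as asked, in the order asked, and still so for the second after the job is handed in, with the robot touching nothing.
It also fails if it takes over 72 s, if anything falls off the work surface, if the arm or the gripper's body presses on something with over 40 N, if the wrist force passes 120 N, or if a joint passes its speed limit or range.

## Working session

There is one attempt and no reset: what is moved stays moved. The work goes in short steps, Python scripts to look and compute and a tool call to move; the robot and the scene stay as the last step left them, time stands still between calls to the robot, and variables do not carry over. Pictures are saved under pics/ and viewed, at most 12 in all, crops included, and the job is handed in when it is done.

Besides the shell and the picture viewer there is one more tool, called after ">>>" in YAML: its name, and indented under it one key for each argument. jog_arm: Moves the arm, as the interface text tells. Its arguments: {"type":"object","properties":{"rows":{"type":"string"},"grip_force":{"type":"number"}},"required":["rows"]}

```bash
mkdir -p pics
cat > h.py <<'E'
import numpy as np, cv2
from scipy.spatial.transform import Rotation as R
from bench import env
def pose(c):
    a=np.array(c["attitude"],float)
    M=a if a.shape==(3,3) else (R.from_rotvec(a).as_matrix() if a.size==3 else R.from_quat(a).as_matrix())
    return np.array(c["eye"],float),M
def ray(c,u,v,fish=False):
    f=200/np.tan(np.radians(c["fov_y"])/2)
    x,y=(u-c["cx"])/f,(v-c["cy"])/f
    if fish:
        r=np.hypot(x,y); s=np.sin(r)/max(r,1e-9); d=np.array([x*s,-y*s,-np.cos(r)])
    else: d=np.array([x,-y,-1.])
    e,M=pose(c); return e,M@d
def at(c,u,v,z,fish=False):
    e,d=ray(c,u,v,fish); return e+d*(z-e[2])/d[2]
def save(n,im): cv2.imwrite("pics/"+n,im[:,:,::-1])
def proj(c,P,fish=False):
    f=200/np.tan(np.radians(c["fov_y"])/2); e,M=pose(c); q=(np.atleast_2d(P)-e)@M
    x,y,z=q[:,0],-q[:,1],-q[:,2]
    if fish:
        r=np.hypot(x,y); t=np.arctan2(r,z)/np.maximum(r,1e-9); return np.c_[c["cx"]+f*x*t,c["cy"]+f*y*t]
    return np.c_[c["cx"]+f*x/z,c["cy"]+f*y/z]
E
python3 - <<'E'
from h import *
print(env.state())
for n in ("top","side","wrist"):
    c=env.calibration(n); print(n,c)
    im=env.read_camera(n); save(n+"0.png",im)
    for t in ("vial_box","left_rail","right_rail","stop","deck"):
        for o in env.cut_out(t,n): print(t,round(o["p"],2),np.round(o["uv"]),o["pixels"].sum())
E
```

```text
{'clock': 0.0, 'joints': array([-1.28148529,  0.61596091, -0.01262006,  1.42494935,  0.00808785,
        1.10341287, -0.04039751]), 'dq': array([ 1.75109753e-03, -2.34235708e-04,  5.24749765e-05, -8.71288279e-04,
       -1.13844855e-03, -7.04200419e-04, -5.57448514e-04]), 'joint_torque': array([-3.71908127e-04, -4.69207120e+01,  2.59461394e-01, -1.71027893e+01,
        9.95392824e-03,  9.78017924e-03, -9.49613849e-06]), 'ee_pos': array([0.2016139 , 0.61707674, 0.21939442]), 'eef_rot': array([-0.4938497, -3.1021323,  0.0041645]), 'force': array([ 0.71332577,  0.44256094, -0.22979785]), 'wrist_torque': array([-0.00430015,  0.02137372, -0.02865062]), 'gripper_force': 0.0, 'gripper_width': 0.08527356593328883}
top {'fov_y': 55.09795703204976, 'cx': 320.0120386148616, 'cy': 196.70155546002863, 'eye': array([ 0.37976073, -0.00208069,  1.1848678 ]), 'attitude': array([ 0.1054595 , -0.12581838, -1.55168106])}
vial_box 0.77 [380. 285.] 1336
vial_box 0.68 [383. 121.] 1235
vial_box 0.64 [417. 240.] 1356
vial_box 0.56 [355. 202.] 1282
vial_box 0.44 [290. 217.] 103
vial_box 0.29 [278. 151.] 182
l
[... 250 characters left out ...]
 'attitude': array([ 0.11432282, -1.50927918, -2.59990059])}
vial_box 0.92 [246. 182.] 966
vial_box 0.91 [400. 196.] 1088
vial_box 0.87 [319. 200.] 1188
vial_box 0.79 [362. 175.] 964
vial_box 0.51 [268. 240.] 330
left_rail 0.63 [308. 255.] 301
right_rail 0.61 [272. 237.] 372
stop 0.65 [284. 258.] 540
deck 0.71 [295. 241.] 7129
deck 0.21 [307. 254.] 354
wrist {'fov_y': 65.70646984690485, 'cx': 317.40951975779745, 'cy': 196.7927154812954, 'eye': array([0.13015109, 0.64224833, 0.37442968]), 'attitude': array([-0.25712442, -0.18573155,  1.24554925])}
vial_box 0.72 [ 18. 320.] 1179
vial_box 0.65 [ 25. 360.] 957
vial_box 0.51 [ 58. 379.] 91
left_rail 0.63 [163. 391.] 207
deck 0.58 [158. 372.] 1854
```

Run:
```python
import cv2
im=cv2.imread("pics/top0.png"); cv2.imwrite("pics/top0c.png",cv2.resize(im[90:330,220:460],(600,600),interpolation=cv2.INTER_CUBIC))
im=cv2.imread("pics/side0.png"); cv2.imwrite("pics/side0c.png",cv2.resize(im[140:320,200:440],(800,600),interpolation=cv2.INTER_CUBIC))
```

```text
(no output)
```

View pics/top0c.png

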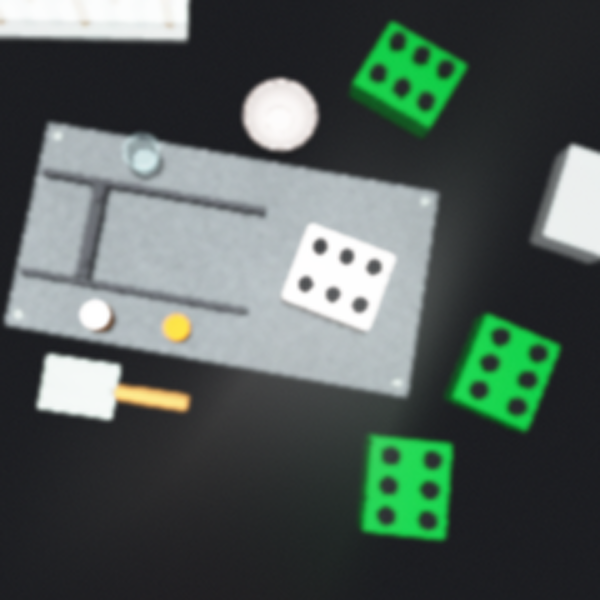

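View pics/side0c.png

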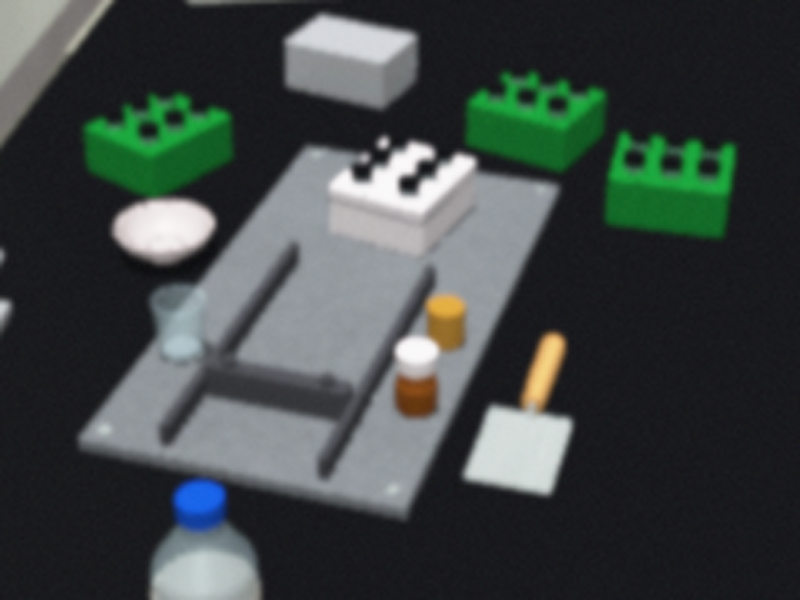

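The deck runs leftward (world +y) in the top view. The white box is at about (355,201) in the full top picture and (319,200) in the side one. The other boxes are the green look-alikes.

```bash
cat > fit.py <<'E'
from h import *
from scipy.optimize import minimize
def rect(p,L,W,zs):
    x,y,a=p; s=np.array([[1,1],[1,-1],[-1,-1],[-1,1]])*[L/2,W/2]
    q=s@np.array([[np.cos(a),np.sin(a)],[-np.sin(a),np.cos(a)]])+[x,y]
    return np.vstack([np.c_[q,np.full(4,z)] for z in zs])
def sil(c,P,fish,S=4):
    m=np.zeros((400*S,640*S),np.uint8); h=cv2.convexHull(proj(c,P,fish).astype(np.float32))
    cv2.fillPoly(m,[np.round((h+.5)*S*16-8).astype(np.int32)],1,shift=4)
    return cv2.resize(m.astype(np.float32),(640,400),interpolation=cv2.INTER_AREA)
def fit(views,p0,L,W,zs):
    # views: (calib, mask, fish)
    def cost(p): return sum(np.abs(sil(c,rect(p,L,W,zs),f)-m).sum()/m.sum() for c,m,f in views)/len(views)
    best=None
    for a in np.arange(-.3,.31,.15):
        r=minimize(cost,[p0[0],p0[1],p0[2]+a],method="Nelder-Mead",options=dict(initial_simplex=np.array(p0)+[0,0,a]+np.array([[0,0,0],[.015,0,0],[0,.015,0],[0,0,.1]]),xatol=1e-4,fatol=1e-4))
        if best is None or r.fun<best.fun: best=r
    return best
def white(im,near,rad=45):
    # white plastic incl. caps, hull of bright blob near a pixel
    mn=im.min(2).astype(int)
    b=((mn>165)).astype(np.uint8); n,l=cv2.connectedComponents(b)
    ys,xs=np.nonzero(b); i=np.argmin((xs-near[0])**2+(ys-near[1])**2); k=l==l[ys[i],xs[i]]
    h=cv2.convexHull(np.argwhere(k)[:,::-1].astype(np.int32)); m=np.zeros(b.shape,np.uint8); cv2.fillPoly(m,[h],1)
    return m.astype(np.float32)
E
python3 - <<'E'
from fit import *
im={n:cv2.imread(f"pics/{n}0.png")[:,:,::-1] for n in("top","side")}
C={n:env.calibration(n) for n in im}
print("side box px sample",im["side"][195:215:3,319].tolist(), im["top"][201,340:375:4].tolist(), im["top"][260,300].tolist(),im["top"][185,300].tolist())
D={}
for n in im:
    env.read_camera(n)
    o=env.cut_out("deck",n)[0]["pixels"]; h=cv2.convexHull(np.argwhere(o)[:,::-1].astype(np.int32)); m=np.zeros((400,640),np.uint8); cv2.fillPoly(m,[h],1); D[n]=m.astype(np.float32)
p=at(C["top"],308,192,.012); print(p)
for vs in (["top"],["side"],["top","side"]):
    r=fit([(C[n],D[n],0) for n in vs],[p[0],p[1],np.pi/2-.15],.5,.26,[0,.012]); print("deck",vs,r.x,r.fun)
# network masks of the box in each view
B={}
for n,uv in (("top",(355,202)),("side",(319,200))):
    env.read_camera(n)
    o=min(env.cut_out("vial_box",n),key=lambda o:np.hypot(*(np.array(o["uv"])-uv)))["pixels"]; B[n]=o
    print(n,at(C[n],*uv,.062))
    w=white(im[n],uv); print(w.sum(),o.sum())
    B[n]=w if n=="top" else o
q=at(C["top"],355,202,.062)
r=fit([(C["top"],B["top"],0)],[q[0],q[1],r.x[2]],.11,.096,[.062]); print("box top",r.x,r.fun)
E
```

```text
side box px sample [[164, 161, 162], [226, 225, 226], [240, 237, 239], [176, 171, 174], [185, 182, 184], [187, 183, 184], [187, 183, 184]] [[170, 169, 169], [185, 184, 184], [254, 254, 254], [254, 254, 254], [254, 254, 254], [254, 254, 254], [254, 254, 254], [251, 250, 250], [254, 253, 253]] [52, 52, 52] [177, 185, 189]
[0.56833331 0.02139075 0.012     ]
deck ['top'] [0.56780926 0.01521211 1.4090673 ] 0.015211978927254677
deck ['side'] [0.56502934 0.01610558 1.40608059] 0.018507126718759537
deck ['top', 'side'] [0.56737541 0.01574739 1.41032892] 0.019253844395279884
top [ 0.53272946 -0.11919898  0.062     ]
13087.0 1172
side [ 0.53397539 -0.06777337  0.062     ]
1035.0 1177
box top [ 0.47400852 -0.06343254  1.35628531] 0.9046429395675659
```

```bash
cat > box.py <<'E'
from fit import *
DK=np.array([.5675,.0157,1.409])
def todeck(p):
    c,s=np.cos(DK[2]),np.sin(DK[2]); d=np.array(p[:2])-DK[:2]
    return np.array([c*d[0]+s*d[1],-s*d[0]+c*d[1]])*1000
def boxmask(im,uv,th):
    b=(im.min(2)>th).astype(np.uint8); n,l,st,ce=cv2.connectedComponentsWithStats(b)
    i=min([k for k in range(1,n) if st[k][4]>200],key=lambda k:np.hypot(*(ce[k]-uv)))
    h=cv2.convexHull(np.argwhere(l==i)[:,::-1].astype(np.int32)); m=np.zeros(b.shape,np.uint8); cv2.fillPoly(m,[h],1); return m.astype(np.float32)
E
python3 - <<'E'
from box import *
im=cv2.imread("pics/top0.png")[:,:,::-1]; c=env.calibration("top")
q=at(c,355,202,.062)
for th in(210,220,230):
    m=boxmask(im,(355,202),th); r=fit([(c,m,0)],[q[0],q[1],1.4],.11,.096,[.062]); print(th,m.sum(),r.x,r.fun,todeck(r.x),np.degrees(r.x[2]-DK[2]))
cs=env.calibration("side"); env.read_camera("side"); o=min(env.cut_out("vial_box","side"),key=lambda o:np.hypot(*(np.array(o["uv"])-(319,200))))["pixels"].astype(np.float32)
r=fit([(cs,o,0)],r.x,.11,.096,[.012,.062]); print("side",r.x,r.fun,todeck(r.x),np.degrees(r.x[2]-DK[2]))
for n in("top","side"):
    env.read_camera(n); cc=env.calibration(n)
    for t in("stop","left_rail","right_rail"):
        z={"stop":.042}.get(t,.032)
        for o in env.cut_out(t,n)[:1]:
            ys,xs=np.nonzero(o["pixels"]); P=np.array([todeck(at(cc,u,v,z)) for u,v in zip(xs,ys)])
            print(n,t,P.min(0).round(),P.max(0).round(),np.median(P,0).round(1),np.polyfit(*(P.T if t!="stop" else P.T[::-1]),1).round(3))
E
```

```text
210 1326.0 [ 0.53837669 -0.11853294  1.22503568] 0.08686839789152145 [-137.17130305    7.11918578] -10.540379104546298
220 1288.0 [ 0.53862138 -0.11927783  1.22341794] 0.06381016969680786 [-137.86704366    6.75769755] -10.633068575196171
230 1254.0 [ 0.53826658 -0.11932176  1.21313693] 0.04241427406668663 [-137.96755463    7.10078208] -11.222127552565794
side [ 0.53636134 -0.12389676  1.24173214] 0.06060769781470299 [-142.78972642    8.24414823] -9.583742682829278
top stop [150. -58.] [172.  59.] [161.4   1.3] [  0.    161.363]
top left_rail [-38.  58.] [234.  69.] [92.9 63.8] [-1.0000e-03  6.3833e+01]
top right_rail [-40. -67.] [236. -55.] [ 84.8 -61.1] [-1.0000e-03 -6.1003e+01]
side stop [151. -56.] [208.  66.] [181.5   7.6] [5.2000e-02 1.8122e+02]
side left_rail [-31.  61.] [256.  77.] [130.2  69. ] [1.0000e-03 6.8872e+01]
side right_rail [-36. -65.] [256. -47.] [115.2 -55.4] [ 2.0000e-03 -5.5763e+01]
```

>>> jog_arm:
  rows: "0 0 -0.73 0 0 0 70;0 0 -0.73 0 0 0 70;0 0 0 -0.5 -0.4 0 70;0 0 0 -0.96 -0.75 0 70;0 0 0 -0.96 -0.75 0 70;0 0 0 -0.96 -0.75 0 70;0 0 0 -0.96 -0.75 0 70;0 0 0 -0.96 -0.75 0 70;0 0 0 -0.96 -0.75 0 70;0 0 0 -0.96 -0.75 0 70;0 0 0 -0.96 -0.75 0 70;0 0 0 -0.96 -0.75 0 70;0 0 0 -0.46 -0.35 0 70"

```text
clock: 2.88
ee_pos: [0.454, 0.3435, 0.2209]
eef_rot: [0.267, 3.127, -0.005]
force: [0.5, -0.9, 0.6]
gripper_width: 0.0701
gripper_force: 0.0
```

>>> jog_arm:
  rows: "0 0 0 -0.13 -1 0 70;0 0 0 -0.13 -1 0 70;0 0 0 -0.13 -1 0 70;0 0 0 -0.13 -1 0 70;0 0 0 -0.13 -1 0 70;0 0 0 -0.13 -1 0 70;0 0 0 -0.13 -1 0 70;0 0 0 -0.13 -1 0 70;0 0 0 0 0 0 70"

```text
clock: 3.63
ee_pos: [0.4413, 0.0998, 0.2209]
eef_rot: [0.272, 3.13, -0.007]
force: [0.2, -0.3, -0.2]
gripper_width: 0.0702
gripper_force: 0.0
```

Run:
```python
from box import *
s=env.state(); print(s["ee_pos"],s["eef_rot"],todeck(s["ee_pos"]),s["force"],s["clock"],s["gripper_width"])
c=env.calibration("wrist"); im=env.read_camera("wrist"); save("wrist1.png",im)
for t in("stop","left_rail","right_rail","vial_box"):
    z={"stop":.042,"vial_box":.062}.get(t,.032)
    for o in env.cut_out(t,"wrist")[:3]:
        ys,xs=np.nonzero(o["pixels"]); P=np.array([todeck(at(c,u,v,z,True)) for u,v in zip(xs,ys)])
        print(t,round(o["p"],2),np.round(o["uv"]),np.percentile(P,2,0).round(),np.percentile(P,98,0).round(),np.median(P,0).round(1),np.polyfit(*(P.T if t!="stop" else P.T[::-1]),1).round(3))
```

```text
[0.44127468 0.09983446 0.22086112] [ 0.27225217  3.1296924  -0.00709695] [ 62.70181961 138.13008859] [ 0.20759926 -0.26812635 -0.21525386] 3.6333 0.07017899079309395
stop 0.63 [390. 290.] [149. -54.] [172.  65.] [158.5  -8.2] [3.70000e-02 1.58804e+02]
left_rail 0.76 [347. 228.] [-31.  61.] [232.  76.] [97.6 68.6] [-3.0000e-03  6.8947e+01]
left_rail 0.36 [316. 311.] [-34. -65.] [152. -43.] [ 57.3 -53.8] [-2.0000e-03 -5.3687e+01]
left_rail 0.2 [374. 128.] [ 22. 163.] [180. 221.] [125.5 190.2] [4.00000e-02 1.86387e+02]
right_rail 0.6 [314. 311.] [-33. -65.] [150. -43.] [ 55.7 -53.9] [ 1.0000e-03 -5.4112e+01]
vial_box 0.87 [ 58. 214.] [-388.   37.] [-246.  151.] [-310.7   97.7] [1.29000e-01 1.36518e+02]
vial_box 0.78 [163. 258.] [-190.  -12.] [-66.  78.] [-128.6   39.2] [ 0.189 61.388]
vial_box 0.77 [177. 374.] [-232. -265.] [-118. -142.] [-168.5 -187.7] [  0.887 -40.589]
```

View pics/wrist1.png

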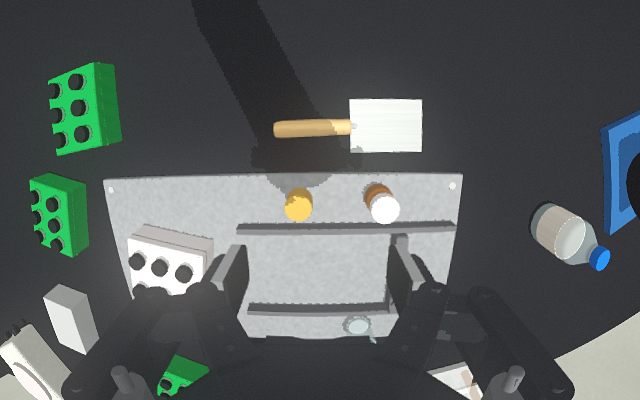

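The wrist view shows the white box at left (about 163,258), the left rail along row 228, the right rail along row 311 and the stop at column 395. The weight (298,205) and the jar (382,205) stand outside the left rail.

Run:
```python
from box import *
env.read_camera("wrist"); cw=env.calibration("wrist"); ct=env.calibration("top")
W={t:env.cut_out(t,"wrist")[0]["pixels"].astype(np.float32) for t in("left_rail",)}
o=env.cut_out("deck","wrist")[0]["pixels"]; 
env.read_camera("top")
for n in W: r=fit([(cw,W[n],True)],[*(DK[:2]+.1*np.array([.161,.987])+.063*np.array([-.987,.161])),DK[2]],.28,.008,[.012,.032]); print("w",n,todeck(r.x),r.x[2]-DK[2],r.fun)
for n,y in(("left_rail",.063),("right_rail",-.063)):
    m=env.cut_out(n,"top")
    if not m: continue
    m=m[0]["pixels"].astype(np.float32)
    r=fit([(ct,m,False)],[*(DK[:2]+.1*np.array([.161,.987])+y*np.array([-.987,.161])),DK[2]],.28,.008,[.012,.032]); print("t",n,todeck(r.x),r.x[2]-DK[2],r.fun)
m=env.cut_out("stop","top")
if m:
    m=m[0]["pixels"].astype(np.float32)
    r=fit([(ct,m,False)],[*(DK[:2]+.16*np.array([.161,.987])),DK[2]],.016,.118,[.012,.042]); print("t stop",todeck(r.x),r.x[2]-DK[2],r.fun)
```

```text
w left_rail [100.76055584  63.69642106] 0.0031768281524395814 0.10543566197156906
t left_rail [90.50185449 62.77004853] 0.0006440207295705935 1.8367117643356323
t right_rail [100.17009508 -63.5718683 ] -0.004224174293015137 0.1837713122367859
t stop [164.04208533 -19.87652546] 0.020826293190182588 0.6485294103622437
```

>>> jog_arm:
  rows: "0 0 -0.11 -0.1 -0.7 0 70;0 0 0 -0.14 -1 0 70;0 0 0 -0.14 -1 0 70;0 0 0 -0.14 -1 0 70;0 0 0 -0.14 -1 0 70;0 0 0 -0.14 -1 0 70;0 0 0 -0.14 -1 0 70;0 0 0 0 0 0.5 70;0 0 0 0 0 1 70;0 0 0 0 0 1 70;0 0 0 0 0 1 70;0 0 0 0 0 1 70;0 0 0 0 0 0.9 70;0 0 0 0 0 0.4 70;0 0 0 0 0 0 70"

```text
clock: 5.48
ee_pos: [0.437, -0.0952, 0.0441]
eef_rot: [-0.237, -3.127, -0.001]
force: [-0.1, -0.0, 0.4]
gripper_width: 0.0699
gripper_force: 0.0
```

```bash
cat > look.py <<'E'
from box import *
s=env.state(); a=s["eef_rot"]; y=R.from_rotvec(a).as_matrix()[:2,1]
print("deck",todeck(s["ee_pos"]).round(1),"z",s["ee_pos"][2].round(4),"tooly-deckx deg",np.degrees(np.arctan2(y[1],y[0])-DK[2]).round(2),"F",s["force"].round(1),s["clock"],R.from_rotvec(a).as_matrix()[2].round(3))
def topbox(uv=(355,202),name=None):
    im=env.read_camera("top"); c=env.calibration("top")
    if name: save(name,im)
    m=boxmask(im,uv,228); q=at(c,*uv,.062); r=fit([(c,m,0)],[q[0],q[1],1.4],.11,.096,[.062])
    print("top box",todeck(r.x).round(1),np.degrees(r.x[2]-DK[2]).round(1),round(r.fun,3),m.sum())
def sidebox(uv=(319,200)):
    env.read_camera("side"); c=env.calibration("side")
    o=min(env.cut_out("vial_box","side"),key=lambda o:np.hypot(*(np.array(o["uv"])-uv)))
    m=o["pixels"].astype(np.float32); q=at(c,*o["uv"],.04); r=fit([(c,m,0)],[q[0],q[1],1.4],.11,.096,[.012,.062])
    print("side box",todeck(r.x).round(1),np.degrees(r.x[2]-DK[2]).round(1),round(r.fun,3),m.sum())
E
python3 - <<'E'
from look import *
topbox(); sidebox()
save("wrist2.png",env.read_camera("wrist"))
E
```

```text
deck [-130.5  110.9] z 0.0441 tooly-deckx deg 0.62 F [-0.1 -0.   0.4] 5.4833 [ 0.006  0.    -1.   ]
top box [-137.3    4.7] -11.5 0.201 1044.0
side box [-143.1    7.7] -7.3 0.071 1124.0
```

View pics/wrist2.png

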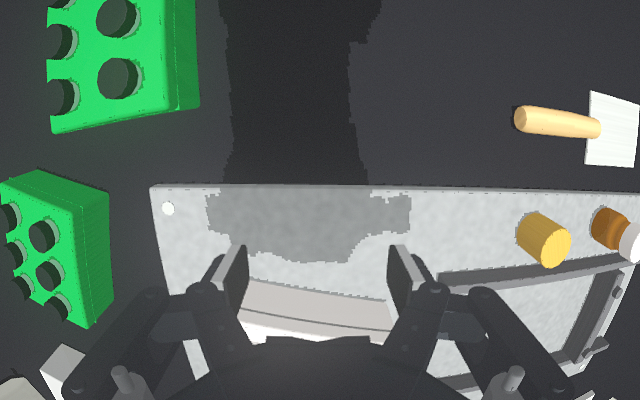

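>>> jog_arm:
  rows: "0 0 0.1 0 -0.25 0 70;0 0 0 -0.4 0 0 70;0 0 0 -0.4 0 0 70;0 0 0 -0.3 0 0 70;0 0 0 -0.15 0 0 70;0 0 0 -0.15 0 0 70;0 0 0 -0.1 0 0 70;0 0 0 0 0 0 70"

```text
clock: 6.35
ee_pos: [0.4824, -0.1105, 0.0467]
eef_rot: [0.254, 3.131, -0.0]
force: [0.4, -0.2, -0.5]
gripper_width: 0.0703
gripper_force: 0.0
```

Run:
```python
from look import *
sidebox();topbox()
```

```text
deck [-138.2   63.6] z 0.0467 tooly-deckx deg -0.0 F [ 0.4 -0.2 -0.5] 6.35 [-0.001 -0.    -1.   ]
side box [-143.     8.7] -8.8 0.185 1014.0
top box [ -391.8 -1013.2] -395.2 1.0 466.0
```

Run:
```python
from look import *
w=env.read_camera("wrist")[180:400,80:560]; s=env.read_camera("side")[150:260,240:400]
w=cv2.resize(w,(800,367)); s=cv2.resize(s,(320,220))
o=np.zeros((590,800,3),np.uint8); o[:367]=w; o[368:588,:320]=s; save("c3.png",o)
```

```text
deck [-138.2   64.7] z 0.0465 tooly-deckx deg -0.0 F [-0.1  0.   0.6] 6.5 [ 0.001 -0.    -1.   ]
```

View pics/c3.png

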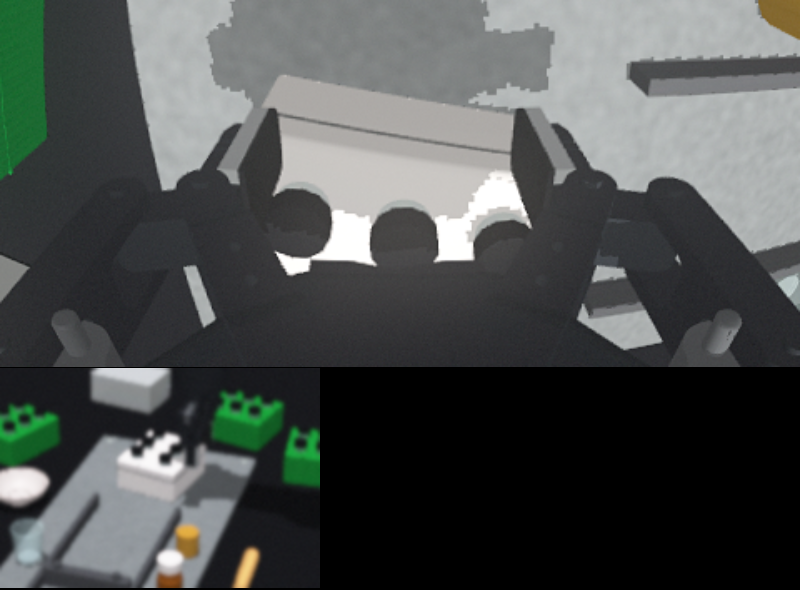

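The fingers are at crop (280,108) and (512,108). They cover part of the box's left side, so I need to check whether they are beside the box or above it.

Run:
```python
from look import *
c=env.calibration("wrist"); s=env.state(); M=R.from_rotvec(s["eef_rot"]).as_matrix(); p=s["ee_pos"]
for x in(11,-11):
  for z in(14,6,0,-8): print("tip",x,z,proj(c,np.array([p+M@[x/1e3,-.035,z/1e3],p+M@[x/1e3,.035,z/1e3]]),True).round().tolist())
dirx=np.array([np.cos(DK[2]),np.sin(DK[2])])
def w(x,y): return DK[:2]+x*dirx+y*np.array([-dirx[1],dirx[0]])
for bp in((-.1385,.007,-.185),(-.1385,.002,-.185)):
    P=rect([*w(*bp[:2]),DK[2]+bp[2]],.11,.096,[.012,.062]); print(bp,proj(c,P,True).round().tolist())
```

```text
deck [-138.2   64.6] z 0.0465 tooly-deckx deg 0.0 F [-0.7  0.2  0.2] 6.6 [ 0.001 -0.    -1.   ]
tip 11 14 [[256.0, 218.0], [375.0, 218.0]]
tip 11 6 [[254.0, 223.0], [378.0, 223.0]]
tip 11 0 [[251.0, 227.0], [380.0, 228.0]]
tip 11 -8 [[248.0, 233.0], [383.0, 233.0]]
tip -11 14 [[259.0, 252.0], [373.0, 252.0]]
tip -11 6 [[256.0, 258.0], [375.0, 258.0]]
tip -11 0 [[255.0, 263.0], [377.0, 263.0]]
tip -11 -8 [[252.0, 270.0], [379.0, 270.0]]
(-0.1385, 0.007, -0.185) [[406.0, 250.0], [370.0, 349.0], [238.0, 330.0], [248.0, 223.0], [428.0, 289.0], [379.0, 395.0], [224.0, 375.0], [228.0, 258.0]]
(-0.1385, 0.002, -0.185) [[405.0, 256.0], [369.0, 353.0], [239.0, 334.0], [248.0, 230.0], [426.0, 296.0], [378.0, 398.0], [225.0, 379.0], [229.0, 267.0]]
```

The box hasn't moved, and the pixels suggest the tips are above its top. I'll back off, lower the hand and measure the tips.

>>> jog_arm:
  rows: "0 0 0 0.4 0 0 70;0 0 0 0.6 0 0 70;0 0 0 0.5 0 0 70;0 0 0 0 0 0.25 70;0 0 0 0 0 0.3 70;0 0 0 0 0 0 70;0 0 0 0 0 0 70"

```text
clock: 7.18
ee_pos: [0.4385, -0.1032, 0.0294]
eef_rot: [-0.254, -3.131, 0.0]
force: [-0.6, 0.7, -0.3]
gripper_width: 0.0701
gripper_force: 0.0
```

Run:
```python
from look import *
s=env.state(); M=R.from_rotvec(s["eef_rot"]).as_matrix(); p=s["ee_pos"]; print(s["gripper_width"])
c=env.calibration("side"); im=env.read_camera("side").copy()
for z in(14,4,-6,-16,-26): print(z,proj(c,np.array([p+M@[0,-.042,z/1e3],p+M@[0,.042,z/1e3]])).round(1).tolist())
sidebox()
w=env.read_camera("wrist")[180:330,180:460]
o=np.zeros((600,800,3),np.uint8); o[:290,:541]=cv2.resize(w,(541,290)); o[292:592]=cv2.resize(im[170:230,280:440],(800,300),interpolation=cv2.INTER_CUBIC); save("c4.png",o)
```

```text
deck [-138.2  108.2] z 0.0294 tooly-deckx deg 0.01 F [-0.6  0.7 -0.3] 7.1833 [ 0. -0. -1.]
0.07010456923301728
14 [[355.0, 203.5], [348.2, 217.0]]
4 [[355.2, 200.7], [348.4, 214.1]]
-6 [[355.3, 197.9], [348.5, 211.2]]
-16 [[355.5, 195.0], [348.6, 208.2]]
-26 [[355.6, 192.2], [348.8, 205.3]]
side box [-143.6    7.5] -6.4 0.077 1111.0
```

View pics/c4.png

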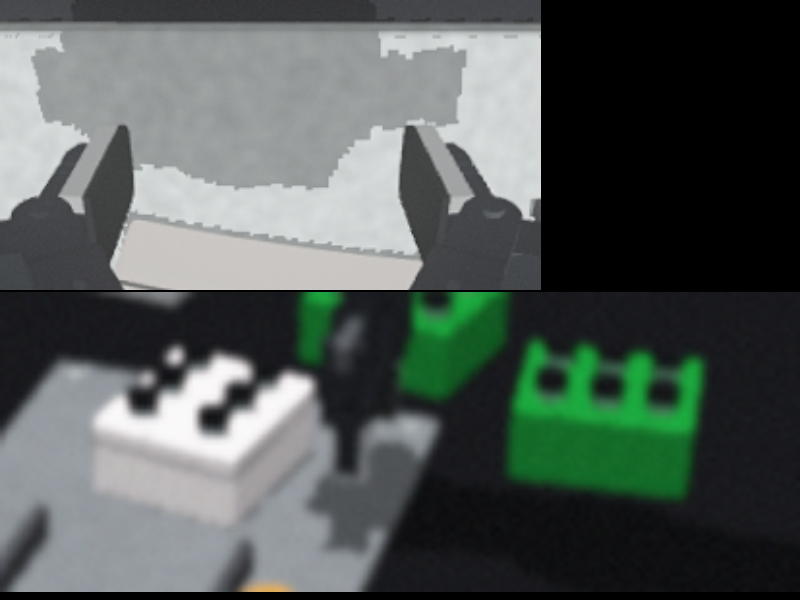

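The front fingertip is at side pixel (349,206), so the tips are really about 20 mm behind the reported TCP, near z = 0.05. I'll go 15 mm lower and check again.

>>> jog_arm:
  rows: "0 0 0 0 0 0.25 70;0 0 0 0 0 0.25 70;0 0 0 0 0 0 70;0 0 0 0 0 0 70"

```text
clock: 7.72
ee_pos: [0.4371, -0.103, 0.0145]
eef_rot: [-0.254, -3.13, -0.0]
force: [0.2, -0.1, -0.5]
gripper_width: 0.0702
gripper_force: 0.0
```

Run:
```python
from look import *
s=env.state(); M=R.from_rotvec(s["eef_rot"]).as_matrix(); p=s["ee_pos"]
c=env.calibration("side"); im=env.read_camera("side")
for z in(14,4,-6,-16,-26): print(z,proj(c,np.array([p+M@[0,.042,z/1e3]])).round(1).tolist())
for u in (348,349,350): print(u,im[196:222,u].mean(1).round().astype(int))
cw=env.calibration("wrist"); g=env.read_camera("wrist")
for z in(14,-6,-16,-22,-28): print(z,proj(cw,np.array([p+M@[.011,-.035,z/1e3],p+M@[.011,.035,z/1e3]]),True).round(1).tolist())
for r in range(238,254,2): 
    d=np.nonzero(g[r,230:400].mean(1)<90)[0]+230; print(r,[d[d<310].max() if (d<310).any() else 0, d[d>330].min() if (d>330).any() else 0])
```

```text
deck [-138.2  109.6] z 0.0145 tooly-deckx deg -0.0 F [ 0.2 -0.1 -0.5] 7.7167 [ 0.002  0.    -1.   ]
14 [[348.5, 221.3]]
4 [[348.7, 218.5]]
-6 [[348.8, 215.6]]
-16 [[348.9, 212.7]]
-26 [[349.0, 209.8]]
348 [ 65  55  37  31  30  34  38  41  43  40  40  38  36  46  68  88  91  84
  84  83  83  82  82  84  92 114]
349 [ 82  64  40  30  28  30  27  28  29  29  31  29  30  39  61  83  90  86
  84  83  83  82  80  83  89 109]
350 [ 74  58  36  30  29  28  31  30  31  32  32  35  34  40  58  80  92  87
  82  82  83  82  82  81  86 100]
14 [[256.3, 217.8], [375.3, 217.8]]
-6 [[249.3, 231.2], [381.8, 231.3]]
-16 [[245.3, 239.1], [385.6, 239.2]]
-22 [[242.7, 244.3], [388.1, 244.4]]
-28 [[239.9, 249.9], [390.8, 250.0]]
238 [0, 0]
240 [0, 0]
242 [0, 0]
244 [0, 0]
246 [np.int64(245), np.int64(390)]
248 [np.int64(246), np.int64(390)]
250 [np.int64(246), np.int64(389)]
252 [np.int64(246), np.int64(389)]
```

Both views put the tips at z ≈ 0.036, with the body well above the caps. Now the side push.

>>> jog_arm:
  rows: "0 0 0 -0.4 0 0 70;0 0 0 -0.4 0 0 70;0 0 0 -0.2 0 0 70;0 0 0 -0.15 0 0 70;0 0 0 -0.15 0 0 70;0 0 0 -0.12 0 0 70;0 0 0 -0.1 0 0 70;0 0 0 0 0 0 70"

```text
clock: 8.48
ee_pos: [0.4828, -0.1107, 0.015]
eef_rot: [0.254, 3.131, -0.0]
force: [-1.8, -0.9, -0.1]
gripper_width: 0.07
gripper_force: 0.5
```

```bash
cat >> look.py <<'E'
def wristline(name=None):
    # left-side bottom edge of box between the fingers is seen: report side-image fit
    g=env.read_camera("wrist"); c=env.calibration("wrist")
    if name: save(name,g)
    return g,c
E
python3 - <<'E'
from look import *
sidebox()
g,c=wristline(); save("w5.png",cv2.resize(g[180:400,120:500],(760,440)))
E
```

```text
deck [-138.4   63.3] z 0.015 tooly-deckx deg -0.02 F [-1.8 -0.9 -0.1] 8.4833 [-0. -0. -1.]
side box [-136.3  -10.9] 13.7 0.191 950.0
```

View pics/w5.png

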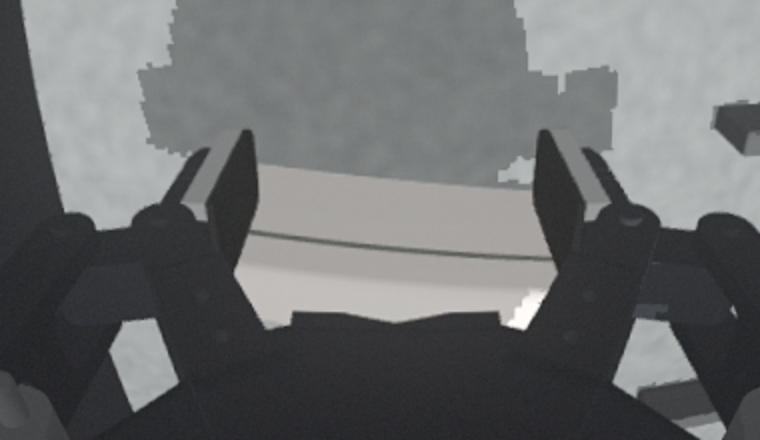

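Now the fingers do touch the left side, and the bottom edge runs from crop (260,163) to (535,188), so some turn is left.

```bash
cat >> look.py <<'E'
def edge():
    # white/deck boundary (box bottom edge) between the fingers: box side is warmer (R>B) than the deck (B>=R)
    g=env.read_camera("wrist"); c=env.calibration("wrist"); h=cv2.GaussianBlur(g,(5,5),0).astype(int); P=[]
    for u in range(262,378,4):
        col=h[:,u]; ok=(col[:,0]-col[:,2]>=3)&(col[:,0]>110)
        r=[v for v in range(200,330) if ok[v:v+8].all()]
        if r: P.append(todeck(at(c,u,r[0],.012,True)))
    P=np.array(P); k=np.polyfit(P[:,0],P[:,1],1); print("edge n",len(P),"deg",np.degrees(np.arctan(k[0])).round(2),"y at x=-138:",np.polyval(k,-138).round(1),"res",np.std(P[:,1]-np.polyval(k,P[:,0])).round(2))
E
python3 - <<'E'
from look import *
c=env.calibration("wrist")
print([todeck(at(c,u,v,.012,True)) for u,v in((250,261.5),(387.5,274))])
edge()
E
```

```text
deck [-138.1   63.2] z 0.0151 tooly-deckx deg 0.02 F [-1.6 -0.1  0.2] 8.6333 [-0.001  0.    -1.   ]
[array([-176.49829245,   51.16865489]), array([-95.107966  ,  42.50862102])]
edge n 29 deg -6.65 y at x=-138: 46.3 res 0.22
```

>>> jog_arm:
  rows: "0 0 0 0.5 0 0 70;0 0 0 0 0 -0.6 70;0 0 0 0 0 -1 70;0 0 0 0 0 -1 70;0 0 0 0 0 -1 70;0 0 0 -0.5 0 -0.4 70;0 0 0 -1 0 0 70;0 0 0 -1 0 0 70;0 0 0 -1 0 0 70;0 0 0 -1 0 0 70;0 0 0 -1 0 0 70;0 0 0 -0.6 0 0 70;0 0 0 0 0 0 70"

```text
clock: 9.77
ee_pos: [0.6526, -0.1374, 0.1347]
eef_rot: [0.251, 3.126, -0.0]
force: [0.8, -0.3, -0.4]
gripper_width: 0.0698
gripper_force: 0.0
```

Run:
```python
from look import *
sidebox(); topbox()
env.read_camera("top")
for o in env.cut_out("dish","top")[:1]: print(todeck(at(env.calibration("top"),*o["uv"],.02)))
```

```text
deck [-137.4 -108.7] z 0.1347 tooly-deckx deg 0.08 F [ 0.8 -0.3 -0.4] 9.7667 [-0.005  0.    -1.   ]
side box [-1.401e+02 -1.000e-01] -3.6 0.06 1134.0
top box [-103.7   -3.1] -25.1 2.081 389.0
[ -43.9304214  -190.34137635]
```

>>> jog_arm:
  rows: "0 0 0 0 0 0.6 70;0 0 0 0 0 1 70;0 0 0 0 0 1 70;0 0 0 0 0 1 70;0 0 0 0 0 0.4 70;0 0 0 0.3 0 0 70;0 0 0 0.5 0 0 70;0 0 0 0.4 0 0 70;0 0 0 0.15 0 0 70;0 0 0 0.12 0 0 70;0 0 0 0.1 0 0 70;0 0 0 0 0 0 70"

```text
clock: 11.02
ee_pos: [0.603, -0.1298, 0.0161]
eef_rot: [0.253, 3.129, 0.0]
force: [0.0, 0.7, 0.8]
gripper_width: 0.0703
gripper_force: 0.6
```

Run:
```python
from look import *
sidebox(); topbox((357,206))
g,c=wristline(); save("w6.png",g)
```

```text
deck [-137.9  -58.5] z 0.0161 tooly-deckx deg 0.01 F [0.  0.7 0.8] 11.0167 [-0.003  0.    -1.   ]
side box [-142.1    4.8] -1.4 0.06 1166.0
top box [-510.1 -946.3] -188.3 1.0 486.0
```

View pics/w6.png

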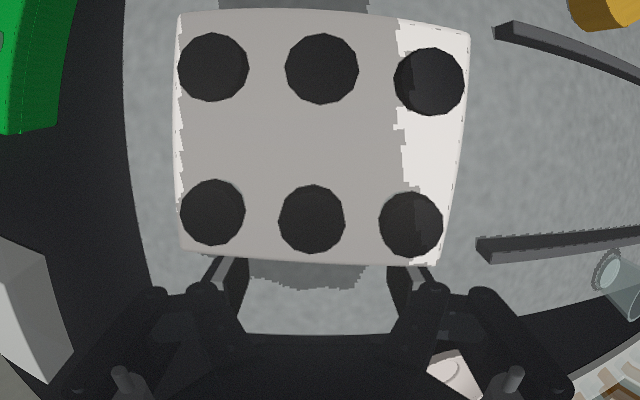

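The box fills the upper view, with six caps at about (213,67), (322,69), (430,82), (212,213), (312,219) and (411,224). I'll take its pose from the caps.

```bash
cat >> look.py <<'E'
def caps(g=None,c=None,fish=True,cam="wrist"):
    if g is None: g=env.read_camera(cam); c=env.calibration(cam)
    b=(g.max(2)<75).astype(np.uint8); b=cv2.morphologyEx(b,cv2.MORPH_OPEN,np.ones((5,5)))
    n,l,st,ce=cv2.connectedComponentsWithStats(b); P=[]
    for i in range(1,n):
        if 1500<st[i][4]<6500 and .75<st[i][2]/st[i][3]<1.33: P.append(todeck(at(c,*ce[i],.077,fish)))
    P=np.array(P); print(P.round(1).tolist())
    if len(P)<3: return
    Mo=np.array([(x,y) for x in(-34,0,34) for y in(-24,24)],float)
    from scipy.optimize import linear_sum_assignment
    best=None
    for a0 in np.radians([-8,0,8]):
        t=P.mean(0); a=a0
        for _ in range(10):
            Rm=np.array([[np.cos(a),-np.sin(a)],[np.sin(a),np.cos(a)]]); Q=Mo@Rm.T+t
            i,j=linear_sum_assignment(np.linalg.norm(P[:,None]-Q[None],axis=2)); A=Mo[j]-Mo[j].mean(0); B=P[i]-P[i].mean(0)
            a=np.arctan2((A[:,0]*B[:,1]-A[:,1]*B[:,0]).sum(),(A*B).sum()); Rm=np.array([[np.cos(a),-np.sin(a)],[np.sin(a),np.cos(a)]]); t=P[i].mean(0)-Rm@Mo[j].mean(0)
        e=np.linalg.norm(P[i]-Mo[j]@Rm.T-t,axis=1).mean()
        if best is None or e<best[0]: best=(e,t,np.degrees(a))
    print("caps box",best[1].round(1),best[2].round(2),"err",best[0].round(2))
E
python3 - <<'E'
from look import *
caps()
E
```

```text
deck [-138.3  -58.4] z 0.0155 tooly-deckx deg -0.01 F [2.3 0.2 1.5] 11.2167 [-0.002 -0.    -1.   ]
[[-169.0, 30.0], [-136.1, 28.1], [-103.3, 25.7], [-171.9, -16.2], [-139.1, -18.5], [-106.5, -20.5]]
caps box [-137.7    4.8] -3.74 err 1.19
```

>>> jog_arm:
  rows: "0 0 0 -0.5 0 0 70;0 0 0 0 0 -0.6 70;0 0 0 0 0 -1 70;0 0 0 0 0 -1 70;0 0 0 0 0 -1 70;0 0 0 0.5 0 -0.4 70;0 0 0 1 0 0 70;0 0 0 1 0 0 70;0 0 0 1 0 0 70;0 0 0 1 0 0 70;0 0 0 1 0 0 70;0 0 0 0.5 0 0 70;0 0 0 0 0 0 70"

```text
clock: 12.35
ee_pos: [0.4334, -0.1029, 0.1346]
eef_rot: [-0.254, -3.123, -0.001]
force: [0.4, 1.0, 0.3]
gripper_width: 0.0696
gripper_force: 0.0
```

Run:
```python
from look import *
```

```text
deck [-138.6  113.2] z 0.1346 tooly-deckx deg -0.03 F [0.4 1.  0.3] 12.35 [ 0.008 -0.    -1.   ]
```

>>> jog_arm:
  rows: "0 0 0 0 0 0.6 70;0 0 0 0 0 1 70;0 0 0 0 0 1 70;0 0 0 0 0 1 70;0 0 0 0 0 0.4 70;0 0 0 -0.4 0 0 70;0 0 0 -0.5 0 0 70;0 0 0 -0.3 0 0 70;0 0 0 -0.15 0 0 70;0 0 0 -0.12 0 0 70;0 0 0 -0.1 0 0 70;0 0 0 -0.06 0 0 70;0 0 0 0 0 0 70"

```text
clock: 13.43
ee_pos: [0.487, -0.1115, 0.0151]
eef_rot: [-0.254, -3.131, 0.0]
force: [-0.9, -1.3, 0.1]
gripper_width: 0.0702
gripper_force: 0.6
```

Run:
```python
from look import *
edge()
```

```text
deck [-138.5   58.9] z 0.0151 tooly-deckx deg -0.02 F [-0.9 -1.3  0.1] 13.4333 [ 0. -0. -1.]
edge n 29 deg -0.89 y at x=-138: 46.0 res 0.15
```

>>> jog_arm:
  rows: "0 0 0 0.7 0 0 70;0 0 0 0 0 -0.6 70;0 0 0 0 0 -1 70;0 0 0 0 0 -1 70;0 0 0 0 0 -1 70;0 0 0 0 -0.4 -0.4 70;0 0 0 -0.9 -0.9 0 70;0 0 0 -0.9 -0.9 0 70;0 0 0 -0.9 -0.9 0 70;0 0 0 0 0 0 70"

```text
clock: 14.32
ee_pos: [0.5359, -0.2213, 0.1363]
eef_rot: [0.264, 3.121, -0.012]
force: [-0.4, -1.2, -0.2]
gripper_width: 0.07
gripper_force: 0.0
```

>>> jog_arm:
  rows: "0 0 1 0 0 0 60;0 0 1 0 0 0 60;0 0 1 0 0 0 60;0 0 1 0 0 0 60;0 0 1 0 0 0 60;0 0 1 0 0 0 60;0 0 1 0 0 0 60;0 0 1 0 0 0 60;0 0 1 0 0 0 60;0 0 1 0 0 0 60;0 0 1 0 0 0 60;0 0 1 0 0 0 60;0 0 1 0 0 0 60;0 0 1 0 0 0 60;0 0 1 0 0 0 60;0 0 0 0 0 0 60"

```text
clock: 15.65
ee_pos: [0.532, -0.212, 0.1351]
eef_rot: [2.393, 2.034, 0.0]
force: [0.9, -0.9, -0.0]
gripper_width: 0.0601
gripper_force: 0.0
```

Run:
```python
from look import *
print(env.state()["joints"].round(2)); caps(); sidebox()
```

```text
deck [-230.4   -1.7] z 0.1351 tooly-deckx deg -90.02 F [ 0.9 -0.9 -0. ] 15.65 [-0.     0.001 -1.   ]
[ 0.02  0.64  0.52  1.77 -0.41  0.84  0.57]
[]
side box [-143.3   -0.9] 0.7 0.059 1115.0
```

>>> jog_arm:
  rows: "0 0 0 0 0 0.6 60;0 0 0 0 0 1 60;0 0 0 0 0 1 60;0 0 0 0 0 1 60;0 0 0 0 0 0.3 60;0 0 0 0 0 0 60;0 0 0 0 0 0 60"

```text
clock: 16.38
ee_pos: [0.532, -0.2132, 0.0187]
eef_rot: [2.393, 2.035, 0.0]
force: [-0.4, 0.0, -0.0]
gripper_width: 0.0602
gripper_force: 0.0
```

Run:
```python
from look import *
caps(); save("w7.png",env.read_camera("wrist"))
```

```text
deck [-231.7   -1.8] z 0.0187 tooly-deckx deg -89.98 F [-0.4  0.  -0. ] 16.3833 [-0.     0.001 -1.   ]
[[-136.2, 22.6], [-137.0, -24.5], [-169.7, 23.2], [-170.4, -24.0]]
caps box [-153.3   -0.7] -26.16 err 9.95
```

View pics/w7.png

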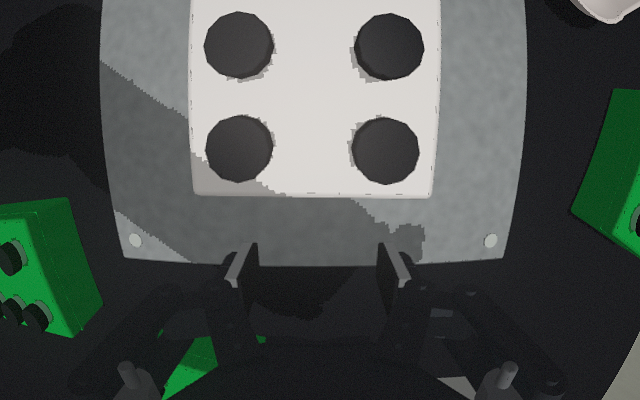

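The rear view shows four caps; they give y = -0.7 mm and a yaw of about -1°. I'll push to just before the mouth and check.

>>> jog_arm:
  rows: "0 0 0 0.3 0 0 60;0 0 0 0.3 0 0 60;0 0 0 0.2 0 0 60;0 0 0 0.15 0 0 60;0 0 0 0.15 0 0 60;0 0 0 0.2 0 0 60;0 0 0 0.2 0 0 60;0 0 0 0.2 0 0 60;0 0 0 0.2 0 0 60;0 0 0 0.1 0 0 60;0 0 0 0 0 0 60"

```text
clock: 17.4
ee_pos: [0.5415, -0.1516, 0.0179]
eef_rot: [-2.391, -2.036, -0.001]
force: [-0.9, -0.8, -0.5]
gripper_width: 0.0601
gripper_force: 0.5
```

```bash
cat >> look.py <<'E'
def caps4():
    g=env.read_camera("wrist"); c=env.calibration("wrist")
    b=(g.max(2)<75).astype(np.uint8); b=cv2.morphologyEx(b,cv2.MORPH_OPEN,np.ones((5,5)))
    n,l,st,ce=cv2.connectedComponentsWithStats(b); P=np.array([todeck(at(c,*ce[i],.077,True)) for i in range(1,n) if 1500<st[i][4]<6500 and .75<st[i][2]/st[i][3]<1.33 and st[i][1]>0])
    print(P.round(1).tolist())
    L,Q=P[P[:,1]>0],P[P[:,1]<0]; d=L.mean(0)-Q.mean(0); print("y",P[:,1].mean().round(1),"yaw",np.degrees(np.arctan2(-d[0],d[1])).round(2))
E
python3 - <<'E'
from look import *
caps4(); sidebox((310,210))
E
```

```text
deck [-169.3   -1.3] z 0.0179 tooly-deckx deg -89.91 F [-0.9 -0.8 -0.5] 17.4 [ 0.002 -0.001 -1.   ]
[[-102.1, 24.6], [-102.0, -22.1]]
y 1.2 yaw 0.09
side box [-105.2    0.5] 1.6 0.064 1167.0
```

>>> jog_arm:
  rows: "0 0 0 0.1 0 0 60;0 0 0 0.2 0 0 60;0 0 0 0.25 0 0 60;0 0 0 0.25 0 0 60;0 0 0 0.25 0 0 60;0 0 0 0.25 0 0 60;0 0 0 0.25 0 0 60;0 0 0 0.25 0 0 60;0 0 0 0.25 0 0 60;0 0 0 0.25 0 0 60;0 0 0 0.25 0 0 60;0 0 0 0.25 0 0 60;0 0 0 0.25 0 0 60;0 0 0 0.25 0 0 60;0 0 0 0.15 0 0 60;0 0 0 0.1 0 0 60;0 0 0 0 0 0 60"

```text
clock: 18.97
ee_pos: [0.5586, -0.0471, 0.0181]
eef_rot: [-2.392, -2.036, -0.001]
force: [0.2, 0.8, -0.2]
gripper_width: 0.0602
gripper_force: 0.0
```

Run:
```python
from look import *
caps4(); sidebox((300,225))
```

```text
deck [-63.4  -1.4] z 0.0181 tooly-deckx deg -89.93 F [ 0.2  0.8 -0.2] 18.9667 [ 0.001 -0.    -1.   ]
[[3.7, 23.7], [3.7, -23.1]]
y 0.3 yaw 0.08
side box [0.9 0.4] 5.4 0.075 1285.0
```

>>> jog_arm:
  rows: "0 0 0 0.1 0 0 60;0 0 0 0.2 0 0 60;0 0 0 0.25 0 0 60;0 0 0 0.25 0 0 60;0 0 0 0.25 0 0 60;0 0 0 0.25 0 0 60;0 0 0 0.25 0 0 60;0 0 0 0.25 0 0 60;0 0 0 0.25 0 0 60;0 0 0 0.25 0 0 60;0 0 0 0.2 0 0 60;0 0 0 0.15 0 0 60;0 0 0 0.1 0 0 60;0 0 0 0 0 0 60"

```text
clock: 20.28
ee_pos: [0.5718, 0.0346, 0.0179]
eef_rot: [-2.392, -2.035, -0.001]
force: [0.2, -1.3, -0.4]
gripper_width: 0.0599
gripper_force: 0.4
```

>>> jog_arm:
  rows: "0 0 0 0.07 0 0 60;0 0 0 0.07 0 0 60;0 0 0 0.07 0 0 60;0 0 0 0 0 0 60"

```text
clock: 20.62
ee_pos: [0.5726, 0.0399, 0.0179]
eef_rot: [-2.393, -2.034, 0.0]
force: [-0.8, -0.8, 1.5]
gripper_width: 0.06
gripper_force: 0.9
```

Run:
```python
from look import *
caps4(); save("w8.png",env.read_camera("wrist"))
```

```text
deck [24.7 -1.1] z 0.0179 tooly-deckx deg -89.98 F [-0.8 -0.8  1.5] 20.6167 [ 0.001 -0.001 -1.   ]
[[124.8, -86.6], [92.0, 24.0], [92.0, -22.8]]
y -28.5 yaw 11.8
```

View pics/w8.png

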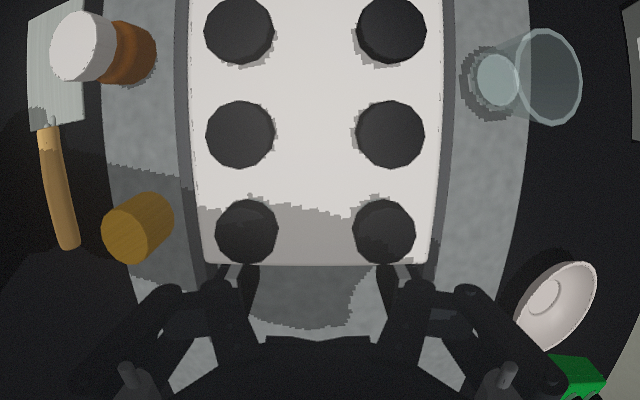

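The box is centred between the rails (edges at columns 195 and 440) and about 5 mm short. I'll creep in, watching the force.

>>> jog_arm:
  rows: "0 0 0 0.06 0 0 60;0 0 0 0.06 0 0 60;0 0 0 0 0 0 60"

```text
clock: 20.97
ee_pos: [0.5732, 0.0435, 0.0179]
eef_rot: [-2.393, -2.035, -0.0]
force: [-0.3, -1.4, -1.0]
gripper_width: 0.0602
gripper_force: 0.6
```

>>> jog_arm:
  rows: "0 0 0 0.05 0 0 60;0 0 0 0 0 0 60"

```text
clock: 21.13
ee_pos: [0.5734, 0.0449, 0.0179]
eef_rot: [-2.393, -2.035, 0.0]
force: [-0.2, -2.1, -0.6]
gripper_width: 0.0599
gripper_force: 0.6
```

>>> jog_arm:
  rows: "0 0 0 0.05 0 0 60;0 0 0 0 0 0 60"

```text
clock: 21.3
ee_pos: [0.5737, 0.0463, 0.018]
eef_rot: [-2.393, -2.035, 0.0]
force: [-0.4, -1.6, -0.4]
gripper_width: 0.06
gripper_force: 0.6
```

>>> jog_arm:
  rows: "0 0 0 0.05 0 0 60;0 0 0 0 0 0 60"

```text
clock: 21.47
ee_pos: [0.574, 0.0477, 0.018]
eef_rot: [-2.393, -2.035, -0.0]
force: [-0.6, -0.5, -1.0]
gripper_width: 0.0597
gripper_force: 0.6
```

>>> jog_arm:
  rows: "0 0 0 0.05 0 0 60;0 0 0 0 0 0 60"

```text
clock: 21.63
ee_pos: [0.5743, 0.0491, 0.0181]
eef_rot: [-2.393, -2.035, -0.0]
force: [1.0, -1.4, -1.6]
gripper_width: 0.0598
gripper_force: 0.6
```

>>> jog_arm:
  rows: "0 0 0 0.06 0 0 60;0 0 0 0 0 0 60"

```text
clock: 21.8
ee_pos: [0.5744, 0.0498, 0.0181]
eef_rot: [2.394, 2.033, -0.001]
force: [-1.2, -3.1, -1.0]
gripper_width: 0.0599
gripper_force: 1.6
```

>>> jog_arm:
  rows: "0 0 0 0.06 0 0 60;0 0 0 0 0 0 60"

```text
clock: 21.97
ee_pos: [0.5743, 0.0497, 0.0182]
eef_rot: [2.393, 2.032, -0.004]
force: [-1.7, -6.0, -0.7]
gripper_width: 0.06
gripper_force: 2.9
```

Run:
```python
from look import *
caps4(); env.read_camera("wrist")
im=env.read_camera("side"); save("s9.png",cv2.resize(im[195:285,235:355],(800,600),interpolation=cv2.INTER_CUBIC))
```

```text
deck [34.7 -1.3] z 0.0182 tooly-deckx deg -90.07 F [-1.7 -6.  -0.7] 21.9667 [-0.004 -0.    -1.   ]
[[102.0, -23.0], [102.1, 23.8]]
y 0.4 yaw -0.05
```

View pics/s9.png

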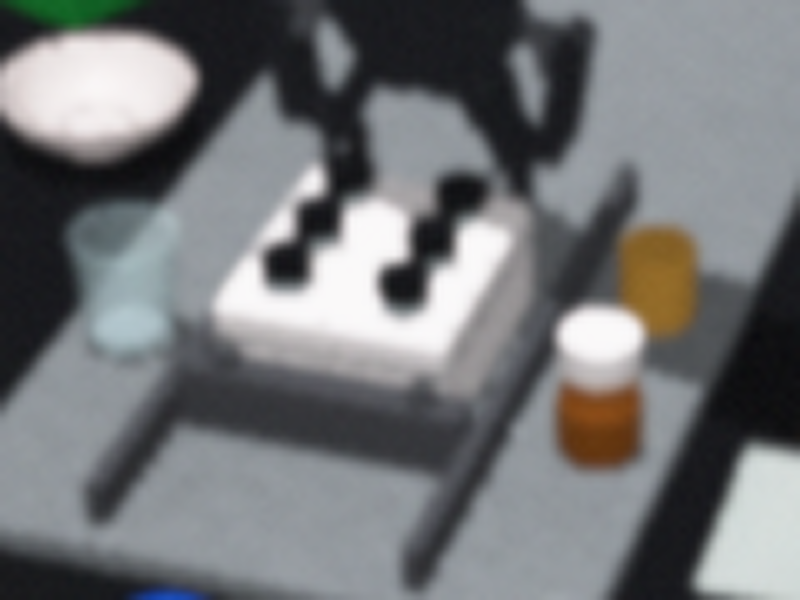

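The hand has stalled, the force is rising, and the side view shows the box against the stop with clear gaps to both rails. I'll press once more to seat it, then withdraw.

>>> jog_arm:
  rows: "0 0 0 0.06 0 0 60;0 0 0 0 0 0 60;0 0 0 0 0 0 60"

```text
clock: 22.37
ee_pos: [0.5743, 0.0497, 0.0182]
eef_rot: [2.393, 2.03, -0.007]
force: [-1.4, -8.0, -0.4]
gripper_width: 0.0599
gripper_force: 4.1
```

>>> jog_arm:
  rows: "0 0 0 -0.2 0 0 60;0 0 0 -0.5 0 0 60;0 0 0 -0.8 0 0 60;0 0 0 -0.5 0 0 60;0 0 0 0 0 -0.5 60;0 0 0 0 0 -1 60;0 0 0 0 0 -1 60;0 0 0 0 0 -1 60;0 0 0 -0.5 0 -1 60;0 0 0 -1 0 -0.5 60;0 0 0 -1 0 0 60;0 0 0 -1 0 0 60;0 0 0 -0.5 0 0 60;0 0 0 0 0 0 60;0 0 0 0 0 0 60"

```text
clock: 23.62
ee_pos: [0.5466, -0.123, 0.1684]
eef_rot: [-2.394, -2.033, -0.003]
force: [0.4, 0.8, 0.2]
gripper_width: 0.0595
gripper_force: 0.0
```

Run:
```python
from look import *
topbox((272,188)); sidebox((290,240))
im=env.read_camera("top"); save("t10.png",cv2.resize(im[120:270,210:410],(800,600),interpolation=cv2.INTER_CUBIC))
```

```text
deck [-140.3   -1.7] z 0.1684 tooly-deckx deg -90.05 F [0.4 0.8 0.2] 23.6167 [ 0.002  0.001 -1.   ]
top box [102.6   0.2] 0.2 0.036 1226.0
side box [85.5 -0.1] 0.9 0.262 1260.0
```

View pics/t10.png

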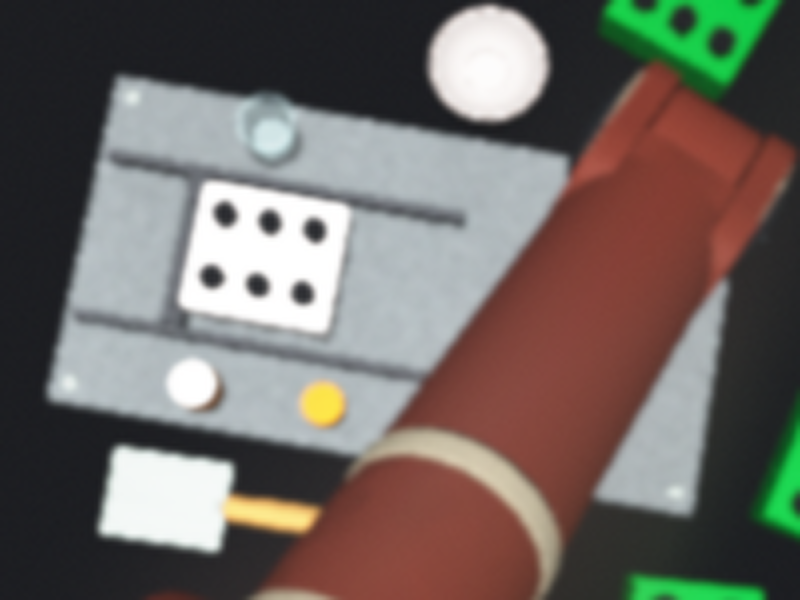

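The box sits against the stop at (102.6, 0.2) in the deck frame with 0.2° of yaw. It is centred between the rails, the bystanders are in place, and the hand is clear.

```bash
python3 -c "
from bench import env
print(env.close_job())"
```

```text
the job is handed in; nothing more can be done
None
```

The white vial box is flat against the stop and centred between the rails (0.2 mm off centre, 0.2° turned). The hand is clear, and the job was handed in at about 24 s on the robot's clock.

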